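# Make up two glazing kits

### The arm

A 6-joint arm with a two-finger parallel gripper is mounted at the origin on the work surface. World frame = base frame: x ahead of the robot, y to its left, z up, the work surface at z = 0. Lengths are in m, angles in rad, forces in N, time in s.
With the tool pointing down it reaches from about 0.375 to 0.975 m from the base axis. Payload 3.8 kg.
Tool frame: the origin (TCP) lies midway between the tips of the shut fingers; the grasp point (between the pads) lies 19 mm behind it; x points along the fingers, y is the direction in which the jaws open and shut, and the axes are right-handed (so a half turn about x gives the same grasp; the last joint's range is limited). The gripper opens to 88 mm and grips with 3 to 60 N. Pads are 18 mm wide; open, the fingers measure 123 mm over their backs; the gripper's body (75 mm by 187 mm) begins 45 mm behind the grasp point.
Start: joints at [1.22, 0.264, 1.604, -0, 1.274, -0.037], TCP at [0.208, 0.642, 0.239] pointing down, gripper open.
Joint ranges: [-2.63, 2.63], [-0.94, 2.18], [0.31, 2.57], [-1.31, 4.45], [0, 2.66], [-2.55, 2.55]. Speed limits (rad/s): [2.57, 2.57, 3.14, 3.14, 3.14, 3.14].

### API

Orientations are given as a rotation vector (axis times angle).
In Python, from cell import manip, inverse_kinematics, cams, order gives the robot as it stands. Calls block until the motion is done:
- manip.move_pose(position, orientation): joint-space move of the TCP to a pose.
- manip.move_linear(position, rate=0.15, rot=None): straight line of the TCP; rot=None keeps the orientation; rate is the mean speed in m/s.
- manip.set_joints(angles): joint-space move.
- manip.set_gripper(opening, force=None): finger opening in m; force is the grip in N (None keeps the last); returns when the fingers have stopped.
- manip.dwell(seconds).
- inverse_kinematics(position, orientation): joint angles nearest the present ones, or None.
- manip.state(): the state.
- cams.capture(name): name is "scene" or "top"; returns a dict with "image" (420x560x3 uint8, blue, green, red), "z_map" (420x560 float32, m along the optical axis (not along the pixel's ray), 0 where there is no reading), "intrinsics" (3x3 intrinsics, pixels), "position" and "orientation" of the camera in the world. Camera axes: x right, y down, z forward; pixel columns grow to the right and rows downward; lengths in m; the calibration is good to about 2 mm. A picture is of the moment at which its call begins.
A pose or a line that the arm cannot do raises manip.IKError and nothing moves.
- order.close_job(): hands the job in, once; it reports no verdict.
The state is a dict: "clock": time; "joint_pos": joint angles; "joint_velocities": joint speeds; "tau": joint torques, N m; "tool_pos": TCP position; "tcp_rot": TCP orientation; "contact_force": force on the tool from outside, world axes, zero at the start; "moment": the same for the moment, N m; "gripper_width": finger opening in m.
Only numpy, scipy, OpenCV 4.12 (cv2) and the standard library are available. Lean on these libraries where they do the work, as an engineer would, in place of code of your own. Each camera call takes 0.05 s, during which the arm holds its last target. There are 200 camera calls.

### The job

Make up two glazing kits from the stock on the pottery table: the green tray gets the white beaker, the blue-lidded jar and the dark wooden stamp roller; the grey tray gets the terracotta beaker and the yellow-lidded jar. Stand each thing upright on the floor of a compartment of its own, the beaker in the wide end compartment of its tray and the rest in the narrow ones; the beakers are brittle, so set them down rather than drop them. Leave the red-lidded jar and the hollow kiln prop standing where they are.

Things in the scene. Friction and masses are not known exactly. Their poses are not given: they have to be found in the camera images.
- green_tray: Bright green kit tray, open, fixed, 260 mm (its y) by 98 mm (its x); origin at the centre of its underside, z up. Floor 6 mm thick, walls and dividers 5 mm thick, tops 16 mm above the table. Compartments side by side along y, each 88 mm in x, centred on x = 0: the wide one, 96 mm in y, centred at y = +77 mm; two narrow ones, 72 mm in y, at y = -12 and -89 mm (jar and stamp either way round).
- grey_tray: Dark grey kit tray, open, fixed, 183 mm (its y) by 98 mm (its x); origin at the centre of its underside, z up. Floor 6 mm thick, walls and dividers 5 mm thick, tops 16 mm above the table. Compartments side by side along y, each 88 mm in x, centred on x = 0: the wide one, 96 mm in y, centred at y = +38 mm; a narrow one, 72 mm in y, at y = -51 mm.
- white_beaker_center (a point): open fired-clay beaker, white, 80 mm high, 58 mm in outer diameter at the foot widening to 62 mm at the rim, wall 4 mm, about 160 g, brittle; standing on the table among the stock; belongs in the green tray's wide compartment. The point is its centre, 40 mm above its underside (60 mm outer diameter there); z up along its axis.
- terracotta_beaker_center (a point): open fired-clay beaker, orange-brown terracotta, 80 mm high, 58 mm in outer diameter at the foot widening to 62 mm at the rim, wall 4 mm, about 160 g, brittle; standing on the table among the stock; belongs in the grey tray's wide compartment. The point is its centre, 40 mm above its underside (60 mm outer diameter there); z up along its axis.
- blue_jar_center (a point): glaze jar, upright cylinder: white body 48 mm in diameter and 52 mm high under a blue lid 50 mm in diameter and 18 mm high, 70 mm high in all, about 150 g; standing on the table among the stock; belongs in a narrow compartment of the green tray. The point is its centre, 35 mm above its underside; z up along its axis.
- yellow_jar_center (a point): glaze jar, upright cylinder: white body 48 mm in diameter and 52 mm high under a yellow lid 50 mm in diameter and 18 mm high, 70 mm high in all, about 150 g; standing on the table among the stock; belongs in the grey tray's narrow compartment. The point is its centre, 35 mm above its underside; z up along its axis.
- stamp_center (a point): wooden stamp roller: a plain dark-brown upright cylinder with two thin paler bands, 40 mm in diameter (41 mm over the bands), 70 mm high, about 70 g; standing on end on the table among the stock; belongs in a narrow compartment of the green tray. The point is its centre, 35 mm above its underside; z up along its axis.
- red_jar_center (a point): glaze jar, upright cylinder: white body 48 mm in diameter and 52 mm high under a red lid 50 mm in diameter and 18 mm high, 70 mm high in all, about 150 g; standing on the table among the stock; not wanted in any kit: leave it alone. The point is its centre, 35 mm above its underside; z up along its axis.
- prop_center (a point): kiln prop: a buff upright tube, 48 mm outer and 28 mm inner diameter, 65 mm high, about 120 g; standing on the table among the stock; not wanted in any kit: leave it alone. The point is its centre, half-way up (32.5 mm above the table); z up along its axis.
Not all that is in view belongs to the job. Leave any turquoise look-alike of the part that bears blue_jar_center alone.

How it is judged:
At the end, for the whole second after the job is handed in: All five kit things stand each in a compartment as the goal says: on its floor (within 4 mm), centre between its walls and within 35 mm of the tray's centre line, upright within 0.1 rad, at rest. The red-lidded jar and the prop stand upright within 20 mm of where they were (y of white_beaker_center in the frame of green_tray between 0.03 and 0.126 m and x of white_beaker_center in the frame of green_tray between -0.035 and 0.035 m and z of white_beaker_center in the frame of green_tray between 0.042 and 0.051 m and angle between each of white_beaker_center, blue_jar_center, stamp_center, terracotta_beaker_center, yellow_jar_center's own z axis and vertical below 0.1 rad and linear speed of each of white_beaker, blue_jar, stamp, terracotta_beaker, yellow_jar below 0.02 m/s and y of blue_jar_center in the frame of green_tray between -0.126 and 0.024 m and x of blue_jar_center in the frame of green_tray between -0.035 and 0.035 m and z of blue_jar_center in the frame of green_tray between 0.037 and 0.046 m and y of stamp_center in the frame of green_tray between -0.126 and 0.024 m and x of stamp_center in the frame of green_tray between -0.035 and 0.035 m and z of stamp_center in the frame of green_tray between 0.037 and 0.046 m and y of terracotta_beaker_center in the frame of grey_tray between -0.009 and 0.087 m and x of terracotta_beaker_center in the frame of grey_tray between -0.035 and 0.035 m and z of terracotta_beaker_center in the frame of grey_tray between 0.042 and 0.051 m and y of yellow_jar_center in the frame of grey_tray between -0.087 and -0.014 m and x of yellow_jar_center in the frame of grey_tray between -0.035 and 0.035 m and z of yellow_jar_center in the frame of grey_tray between 0.037 and 0.046 m and distance of each of red_jar_center, prop_center from where it was at the start of the episode below 0.02 m and angle between each of red_jar_center, prop_center's own z axis and vertical below 0.15 rad); the robot touches nothing.
It fails at once if the red-lidded jar is disturbed: pushed more than 20 mm from where it stood, lifted away or tipped (distance of red_jar_center from where it was at the start of the episode above 0.02 m or angle between red_jar_center's own z axis and vertical above 0.4 rad).
It fails at once if the kiln prop is disturbed: pushed more than 20 mm from where it stood, lifted away or tipped (distance of prop_center from where it was at the start of the episode above 0.02 m or angle between prop_center's own z axis and vertical above 0.4 rad).
It fails at once if the white beaker is dropped or knocked flying (over 0.7 m/s with no finger on it, a fall of some 25 mm) (linear speed of white_beaker above 0.7 m/s and contact force between white_beaker and the fingers below 0.05 N).
It fails at once if the terracotta beaker is dropped or knocked flying (over 0.7 m/s with no finger on it, a fall of some 25 mm) (linear speed of terracotta_beaker above 0.7 m/s and contact force between terracotta_beaker and the fingers below 0.05 N).
It also fails if it takes over 128 s, if anything falls off the work surface, if the arm or the gripper's body presses on something with over 40 N, if the wrist force passes 120 N, or if a joint passes its speed limit or range.

## Working session

There is one attempt and no reset: what is moved stays moved. The work goes in short steps, each a Python script; the robot and the scene stay as the last script left them, time stands still between calls to the robot, and variables do not carry over. Pictures are saved under pics/ and viewed, about 12 in all and at most 16, crops included, and the job is handed in when it is done.

```bash
mkdir -p pics; ls; python3 - <<'E'
from cell import manip,cams
import cv2,numpy as np
for n in("scene","top"):
    c=cams.capture(n); cv2.imwrite(f"pics/{n}0.png",c["image"]); np.savez(f"{n}0.npz",**c); print(n,c["position"],c["orientation"],c["intrinsics"])
s=manip.state();print(s["clock"],s["tool_pos"],s["tcp_rot"])
E
```

```text
pics
scene [1.49765819 0.28691306 0.73375729] [-1.43166475 -1.91636054  1.01904539] [[500.12854419   0.         283.62318654]
 [  0.         500.12854419 210.92424913]
 [  0.           0.           1.        ]]
top [0.42154852 0.01083502 1.34895236] [-2.15213834  2.17909721 -0.11449099] [[521.4017472    0.         285.12347758]
 [  0.         521.4017472  204.88180003]
 [  0.           0.           1.        ]]
0.1 [0.20814126 0.64146076 0.23754795] [ 0.24479007  1.55711425 -0.24782991]
```

View pics/top0.png

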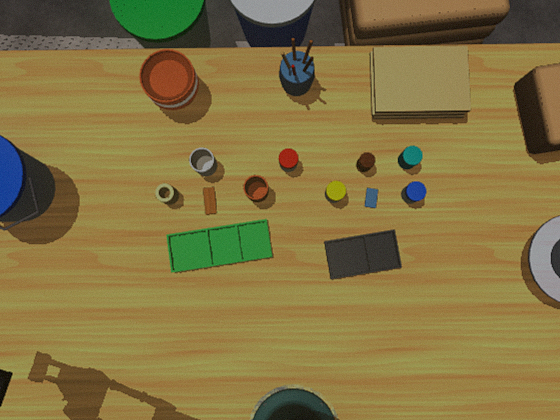

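View pics/scene0.png

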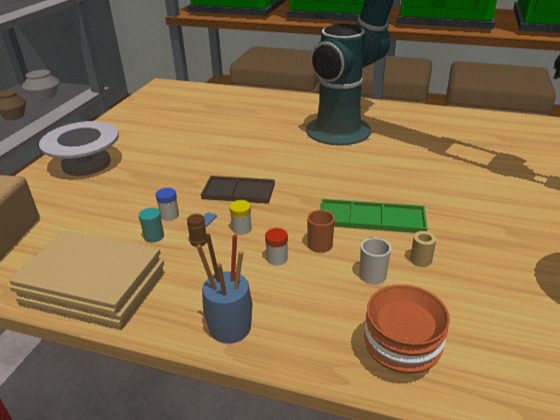

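Top view: blue-lidded candidates are (416,191), which is deep blue, and (411,156), which is turquoise and the look-alike. The other pixels:

| Thing | Pixel |
|---|---|
| White beaker | (203,161) |
| Terracotta beaker | (257,188) |
| Yellow jar | (336,191) |
| Red jar | (288,159) |
| Stamp | (367,161) |
| Prop | (165,193) |

The flat orange-brown and blue slabs at (210,200) and (371,198) are clutter. I'll confirm with one crop and measure.

```bash
cat > h.py <<'E'
import numpy as np,cv2
from scipy.spatial.transform import Rotation as R
def cloud(c):
    K=c["intrinsics"];z=c["z_map"];v,u=np.mgrid[:z.shape[0],:z.shape[1]]
    P=np.dstack([(u-K[0,2])/K[0,0]*z,(v-K[1,2])/K[1,1]*z,z])
    P=P@R.from_rotvec(c["orientation"]).as_matrix().T+c["position"]
    P[z==0]=np.nan
    return P
def ray(c,uv,h):
    "pixels -> world xy on plane z=h"
    K=c["intrinsics"];uv=np.atleast_2d(uv)
    d=np.c_[(uv-K[[0,1],[2,2]])/K[0,0],np.ones(len(uv))]@R.from_rotvec(c["orientation"]).as_matrix().T
    return (c["position"]+d*((h-c["position"][2])/d[:,2])[:,None])[:,:2]
SEED=dict(white=(203,161,.08),terra=(257,188,.08),yellow=(336,191,.07),red=(288,159,.07),stamp=(367,161,.07),prop=(165,193,.065),blue=(416,191,.07),turq=(411,156,.07))
def top_circle(c,P,u,v,h):
    m=np.zeros(P.shape[:2],np.uint8);m[v-18:v+19,u-18:u+19]=1
    m&=(np.abs(P[...,2]-h)<.012).astype(np.uint8)
    pts=np.argwhere(m)[:,::-1].astype(float)
    w=ray(c,pts,h).astype(np.float32)
    (x,y),r=cv2.minEnclosingCircle(w)
    return x,y,r,np.median(P[m>0][:,2]),len(pts)
E
python3 - <<'E'
from h import *
c=dict(np.load("top0.npz"));P=cloud(c);im=c["image"]
print("table z",np.nanmedian(P[280:320,100:400,2]))
for n,s in SEED.items(): print(n,np.round(top_circle(c,P,*s),4))
hsv=cv2.cvtColor(im,cv2.COLOR_BGR2HSV)
for n,m,box in(("green",cv2.inRange(hsv,(50,120,40),(70,255,255)),(160,210,285,280)),("grey",cv2.inRange(hsv,(0,0,0),(180,255,90)),(315,222,410,285))):
    k=np.zeros_like(m);x0,y0,x1,y1=box;k[y0:y1,x0:x1]=m[y0:y1,x0:x1]
    k=cv2.morphologyEx(k,cv2.MORPH_OPEN,np.ones((3,3)))
    w=ray(c,np.argwhere(k)[:,::-1].astype(float),.016).astype(np.float32)
    print(n,cv2.minAreaRect(w),len(w), np.round(cv2.boxPoints(cv2.minAreaRect(w)),3).tolist())
tall=P[...,2]
for box in((270,30,330,110),(130,40,205,110),(190,180,225,220),(360,180,385,215)):
    x0,y0,x1,y1=box;print(box,np.nanmax(tall[y0:y1,x0:x1]))
cv2.imwrite("pics/crop0.png",cv2.resize(im[135:285,145:435],None,fx=2.7,fy=2.7,interpolation=cv2.INTER_CUBIC))
E
```

```text
table z -0.0008315823411229051
white [6.739e-01 2.164e-01 3.140e-02 7.760e-02 1.510e+02]
terra [6.04e-01 8.34e-02 3.14e-02 7.77e-02 1.49e+02]
yellow [ 5.945e-01 -1.142e-01  2.520e-02  6.940e-02  3.160e+02]
red [6.773e-01 2.800e-03 2.560e-02 6.900e-02 3.170e+02]
stamp [ 6.689e-01 -1.941e-01  2.100e-02  6.860e-02  2.060e+02]
prop [5.955e-01 3.098e-01 2.520e-02 6.290e-02 2.110e+02]
blue [ 5.909e-01 -3.115e-01  2.590e-02  6.920e-02  3.260e+02]
turq [ 6.801e-01 -3.058e-01  2.630e-02  6.920e-02  3.280e+02]
green ((0.4634338319301605, 0.18173804879188538), (0.09696635603904724, 0.2578158974647522), 8.225955963134766) 3753 [[0.3970000147819519, 0.3019999861717224], [0.4339999854564667, 0.04699999839067459], [0.5299999713897705, 0.061000000685453415], [0.49300000071525574, 0.3160000145435333]]
grey ((0.4357629418373108, -0.18304011225700378), (0.09890592098236084, 0.18325835466384888), 8.7247314453125) 2801 [[0.37299999594688416, -0.10000000149011612], [0.4009999930858612, -0.2809999883174896], [0.49900001287460327, -0.26600000262260437], [0.47099998593330383, -0.08500000089406967]]
(270, 30, 330, 110) 0.21327170660127126
(130, 40, 205, 110) 0.12320319387906276
(190, 180, 225, 220) 0.01353024698438654
(360, 180, 385, 215) 0.014939423223624626
```

View pics/crop0.png

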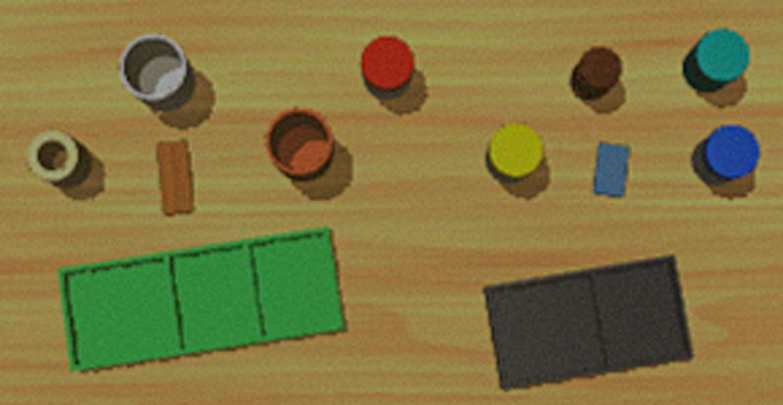

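The crop confirms that (731,152) in the crop is deep blue, so it is the wanted jar, and (722,55) is turquoise, so it stays alone. Fitted radii match every description, and the wide compartment is at the image-left (+y) end of both trays. Starting with the white beaker.

```bash
cat > pp.py <<'E'
from h import *
from cell import manip,inverse_kinematics,cams
T=dict(green=((.4634,.1817),np.radians(8.23)),grey=((.4358,-.1830),np.radians(8.72)))
OBJ=dict(white=(.6739,.2164),terra=(.6040,.0834),yellow=(.5945,-.1142),stamp=(.6689,-.1941),blue=(.5909,-.3115))
HI=.20
def rv(a):
    "tool down, jaws along world angle a; of the two half turns the one with the smaller last joint travel is chosen by caller"
    x=np.array([0,0,-1.]);y=np.array([np.cos(a),np.sin(a),0])
    return R.from_matrix(np.c_[x,y,np.cross(x,y)]).as_rotvec()
def best(p,a):
    o=[]
    for k in(a,a+np.pi):
        q=inverse_kinematics(p,rv(k))
        if q is not None:o.append((abs(q[5]),k))
    return rv(min(o)[1])
def run(name,tray,ty,grip_h,dia,jaw,force):
    ox,oy=OBJ[name];(cx,cy),th=T[tray]
    px,py=cx-np.sin(th)*ty,cy+np.cos(th)*ty
    r1=best([ox,oy,HI],jaw);r2=best([px,py,HI],th)
    zt=grip_h-.019
    manip.set_gripper(.088)
    manip.move_pose([ox,oy,HI],r1)
    manip.move_linear([ox,oy,zt],rate=.15)
    manip.set_gripper(dia-.012,force)
    w=manip.state()["gripper_width"];print(name,"width",round(w,4),"want",dia)
    if abs(w-dia)>.006: print("BAD GRIP, stopping");return False
    manip.move_linear([ox,oy,HI],rate=.15)
    print(" lifted width",round(manip.state()["gripper_width"],4))
    manip.move_linear([px,py,HI],rate=.2,rot=r2)
    zp=zt+.007
    manip.move_linear([px,py,zp+.02],rate=.15)
    manip.move_linear([px,py,zp],rate=.03)
    s=manip.state();print(" set down",np.round(s["tool_pos"],4),np.round(s["contact_force"],1),round(s["gripper_width"],4))
    manip.set_gripper(dia+.004);manip.set_gripper(.086)
    manip.move_linear([px,py,HI],rate=.15)
    print(" clock",round(manip.state()["clock"],1));return True
E
python3 - <<'E'
from pp import *
run("white","green",.077,.048,.060,np.radians(8),15)
c=cams.capture("top");P=cloud(c);cv2.imwrite("pics/top1.png",c["image"])
E
```

```text
white width 0.0594 want 0.06
 lifted width 0.0596
 set down [0.4524 0.2579 0.0359] [ 0.8  0.8 -1.8] 0.0598
 clock 10.9
```

View pics/top1.png

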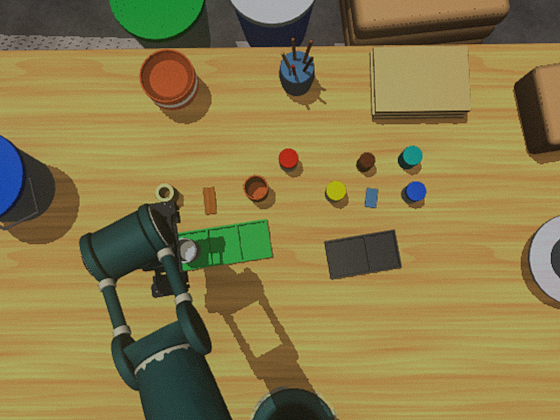

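The white beaker stands in the green tray's wide compartment at (190,250). Grip and set-down readings were as expected, so I'll continue with the rest.

```bash
python3 - <<'E'
from pp import *
t=np.radians(8)
ok=run("stamp","green",-.012,.045,.040,t,15) and run("blue","green",-.089,.048,.049,np.pi/2,15) and run("yellow","grey",-.051,.048,.049,t,15) and run("terra","grey",.038,.048,.060,t,15)
if ok:
    manip.move_pose([.30,.55,.35],best([.30,.55,.35],t))
    for n in("top","scene"):
        c=cams.capture(n);np.savez(n+"2.npz",**c);cv2.imwrite(f"pics/{n}2.png",c["image"])
E
```

```text
stamp width 0.0393 want 0.04
 lifted width 0.0396
 set down [0.4652 0.1699 0.033 ] [ 0.9 -0.7 -0.6] 0.0396
 clock 22.9
blue width 0.0479 want 0.049
 lifted width 0.048
 set down [0.4762 0.0936 0.036 ] [-0.3  0.1 -2.1] 0.0477
 clock 34.6
yellow width 0.0486 want 0.049
 lifted width 0.0484
 set down [ 0.4436 -0.2335  0.036 ] [ 0.7 -1.2 -1.7] 0.0481
 clock 44.3
terra width 0.0599 want 0.06
 lifted width 0.06
 set down [ 0.4301 -0.1455  0.0359] [ 0.6  0.1 -2.1] 0.0601
 clock 54.5
```

```bash
python3 - <<'E'
from pp import *
c=dict(np.load("top2.npz"));P=cloud(c)
K=c["intrinsics"];Rm=R.from_rotvec(c["orientation"]).as_matrix()
def px(p):
    d=Rm.T@(np.array(p)-c["position"]);return int(d[0]/d[2]*K[0,0]+K[0,2]),int(d[1]/d[2]*K[1,1]+K[1,2])
for n,t,ty,h in(("white","green",.077,.086),("stamp","green",-.012,.076),("blue","green",-.089,.076),("terra","grey",.038,.086),("yellow","grey",-.051,.076)):
    (cx,cy),th=T[t];p=(cx-np.sin(th)*ty,cy+np.cos(th)*ty,h);u,v=px(p)
    x,y,r,z,k=top_circle(c,P,u,v,h)
    L=np.array([[np.cos(th),np.sin(th)],[-np.sin(th),np.cos(th)]])@[x-cx,y-cy]
    print(n,"tray xy",np.round(L,4),"want y",ty,"r",round(r,4),"topz",round(float(z),4),"want",h)
for n in("red","prop"):print(n,np.round(top_circle(c,P,*SEED[n]),4))
E
```

```text
white tray xy [-0.0004  0.0761] want y 0.077 r 0.0316 topz 0.0842 want 0.086
stamp tray xy [-0.0021 -0.0145] want y -0.012 r 0.0204 topz 0.0747 want 0.076
blue tray xy [-0.0019 -0.0892] want y -0.089 r 0.025 topz 0.0749 want 0.076
terra tray xy [-0.0002  0.039 ] want y 0.038 r 0.0311 topz 0.0847 want 0.086
yellow tray xy [ 0.0003 -0.0502] want y -0.051 r 0.0256 topz 0.0752 want 0.076
red [6.777e-01 2.000e-03 2.560e-02 6.900e-02 3.170e+02]
prop [5.960e-01 3.104e-01 2.460e-02 6.350e-02 2.110e+02]
```

View pics/top2.png

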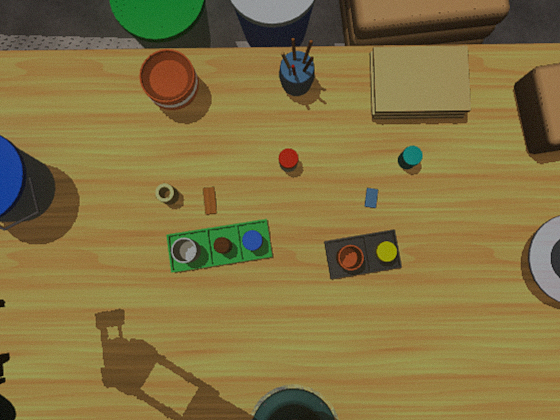

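View pics/scene2.png

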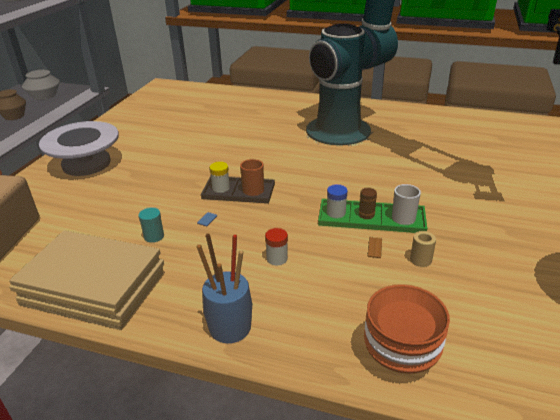

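In both views all five things stand upright and centred in their compartments: green tray at (185,250), (222,245), (252,240) and grey tray at (351,258), (386,252) in the top image. The red jar, prop and turquoise jar are unmoved and the arm is clear.

```bash
python3 -c "
from cell import manip,order
print(order.close_job(), manip.state()['clock'])"
```

```text
the job is handed in; nothing more can be done
the job is handed in; nothing more can be done
```

Both kits are made up and the job is handed in; the interface gives no verdict. The last clock reading, after the final placement, was 54.5 s of the 128 s allowed.

- **Green tray:** the white beaker is in the wide compartment, with the stamp roller and the blue-lidded jar in the narrow ones.
- **Grey tray:** the terracotta beaker is in the wide compartment and the yellow-lidded jar in the narrow one.
- **Placement check:** in the last top image every piece was within 3 mm of its compartment centre. Tops read 0.8–1.8 mm below nominal. The table itself reads 0.8 mm low, so I take them all to be on the floor.
- **Upright check:** I judged this by eye in both camera views; I did not measure the tilt. Grip widths matched the expected sizes throughout, and both beakers were set down slowly before release.
- **Left alone:** the red-lidded jar and the prop measured within 1 mm of their starting positions. The turquoise jar was not touched and looks unmoved in both views, and the arm is parked clear.

No check failed or disagreed. I viewed 6 pictures.

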